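# Line up bud vases by height on the ware board

## Task

Line up the four glazed bud vases by height on the ware board, one standing upright in the middle of each black pad: the tallest on the pad next to the blue block, then descending to the shortest next to the white block. Set each one down gently, without letting it fall or tip over, and do not push the unfired clay dish that stands among them.

Things in the scene. Friction and masses are not known exactly. Their poses are not given: they have to be found in the camera images.
- vase_mustard: loose mustard-yellow glazed bud vase, round and upright, 140 mm tall, 44 mm in diameter with a straight vertical wall from the foot up to 124 mm and a rounded shoulder with a 28 mm wide rim above (the mouth is only a shallow dark spot, nothing fits in); 0.1 to 0.4 kg. Origin: centre of its underside, z up along its axis; it stands on the table (z = 0) at the start.
- vase_plum: loose dark plum glazed bud vase, round and upright, 115 mm tall, 52 mm in diameter with a straight vertical wall from the foot up to 99 mm and a rounded shoulder with a 28 mm wide rim above (the mouth is only a shallow dark spot, nothing fits in); 0.1 to 0.4 kg. Origin: centre of its underside, z up along its axis; it stands on the table (z = 0) at the start.
- vase_terracotta: loose terracotta-red glazed bud vase, round and upright, 90 mm tall, 42 mm in diameter with a straight vertical wall from the foot up to 74 mm and a rounded shoulder with a 28 mm wide rim above (the mouth is only a shallow dark spot, nothing fits in); 0.1 to 0.4 kg. Origin: centre of its underside, z up along its axis; it stands on the table (z = 0) at the start.
- vase_green: loose green glazed bud vase, round and upright, 65 mm tall, 50 mm in diameter with a straight vertical wall from the foot up to 49 mm and a rounded shoulder with a 28 mm wide rim above (the mouth is only a shallow dark spot, nothing fits in); 0.1 to 0.4 kg. Origin: centre of its underside, z up along its axis; it stands on the table (z = 0) at the start.
- pad_a: black round rubber pad, 72 mm across, 4 mm thick, at one end of a straight row of four alike, 92 mm apart; fixed on a plywood ware board (110 x 490 x 18 mm, top at z = 0.018). Origin: centre of its underside (z = 0.018; the pad's top is at z = 0.022); its y axis runs along the row from pad_a to pad_d.
- pad_b: black round rubber pad, 72 mm across, 4 mm thick, second in the row from pad_a; fixed on a plywood ware board (110 x 490 x 18 mm, top at z = 0.018). Origin: centre of its underside (z = 0.018; the pad's top is at z = 0.022); its y axis runs along the row from pad_a to pad_d.
- pad_c: black round rubber pad, 72 mm across, 4 mm thick, third in the row from pad_a; fixed on a plywood ware board (110 x 490 x 18 mm, top at z = 0.018). Origin: centre of its underside (z = 0.018; the pad's top is at z = 0.022); its y axis runs along the row from pad_a to pad_d.
- pad_d: black round rubber pad, 72 mm across, 4 mm thick, at the other end of the row from pad_a; fixed on a plywood ware board (110 x 490 x 18 mm, top at z = 0.018). Origin: centre of its underside (z = 0.018; the pad's top is at z = 0.022); its y axis runs along the row from pad_a to pad_d.
- blue_block: blue block 40 x 40 mm, 50 mm tall, fixed on the ware board in line with the pads, 82 mm beyond the centre of the last pad at one end (that of pad_a or of pad_d); a white block of the same size stands likewise at the other end. Origin: centre of its underside, at z = 0.018.
- clay_dish: bystander: small open grey-brown dish of unfired clay, 72 mm across the rim, 36 mm tall, standing loose on the table among the vases; to be left alone. Origin: centre of its underside.

How it is judged:
At the end, for the whole second after the job is handed in: Each vase stands upright (within 0.1 rad) and at rest on its pad, its centre within 12 mm of the pad's centre, its foot at the pad's top (z from 0.018 to 0.027 m); from the blue block to the white block: mustard (140 mm), plum (115 mm), terracotta (90 mm), green (65 mm) (((horizontal distance between blue_block and pad_a below 0.12 m and horizontal distance between vase_mustard and pad_a below 0.012 m and horizontal distance between vase_plum and pad_b below 0.012 m and horizontal distance between vase_terracotta and pad_c below 0.012 m and horizontal distance between vase_green and pad_d below 0.012 m) or (horizontal distance between blue_block and pad_d below 0.12 m and horizontal distance between vase_mustard and pad_d below 0.012 m and horizontal distance between vase_plum and pad_c below 0.012 m and horizontal distance between vase_terracotta and pad_b below 0.012 m and horizontal distance between vase_green and pad_a below 0.012 m)) and angle between each of vase_mustard, vase_plum, vase_terracotta, vase_green's own z axis and vertical below 0.1 rad and height (world z) of vase_mustard between 0.018 and 0.027 m and linear speed of each of vase_mustard, vase_plum, vase_terracotta, vase_green below 0.02 m/s and angular speed of each of vase_mustard, vase_plum, vase_terracotta, vase_green below 0.2 rad/s and height (world z) of vase_plum between 0.018 and 0.027 m and height (world z) of vase_terracotta between 0.018 and 0.027 m and height (world z) of vase_green between 0.018 and 0.027 m); the robot touches nothing.
It fails at once if a vase is tipped over (leans more than 0.6 rad) (angle between any of vase_mustard, vase_plum, vase_terracotta, vase_green's own z axis and vertical above 0.6 rad).
It fails at once if a vase is banged onto a pad (more than 80 N between them) (contact force between any of vase_mustard, vase_plum, vase_terracotta, vase_green and pad_a above 80 N or contact force between any of vase_mustard, vase_plum, vase_terracotta, vase_green and pad_b above 80 N or contact force between any of vase_mustard, vase_plum, vase_terracotta, vase_green and pad_c above 80 N or contact force between any of vase_mustard, vase_plum, vase_terracotta, vase_green and pad_d above 80 N).
It fails at once if a vase is let fall: out of the fingers while its foot is still more than 12 mm above the pads ((height (world z) of vase_mustard above 0.034 m and contact force between vase_mustard and the fingers below 0.05 N) or (height (world z) of vase_plum above 0.034 m and contact force between vase_plum and the fingers below 0.05 N) or (height (world z) of vase_terracotta above 0.034 m and contact force between vase_terracotta and the fingers below 0.05 N) or (height (world z) of vase_green above 0.034 m and contact force between vase_green and the fingers below 0.05 N)).
It fails at once if the unfired clay dish is pushed more than 20 mm (distance of clay_dish from where it was at the start of the episode above 0.02 m).
It also fails if it takes over 115 s, if anything falls off the work surface, if the arm or the gripper's body presses on something with over 40 N, if the wrist force passes 120 N, or if a joint passes its speed limit or range.

## Robot

A 6-joint arm with a two-finger parallel gripper is mounted at the origin on the work surface. World frame = base frame: x ahead of the robot, y to its left, z up, the work surface at z = 0. Lengths are in m, angles in rad, forces in N, time in s.
With the tool pointing down it reaches from about 0.25 to 0.725 m from the base axis. Payload 4 kg.
Tool frame: the origin (TCP) lies midway between the tips of the shut fingers; the grasp point (between the pads) lies grip_point_offset behind it (grip_point_offset is the distance from the TCP to the grasp point, in m); z points along the fingers, y is the line along which they close (so a half turn about z gives the same grasp; the last joint's range is limited). The gripper opens to 85 mm and grips with 20 to 120 N. Pads are 22 mm wide; open, the fingers measure 114 mm over their backs; the gripper's body (76 mm by 85 mm) begins 54 mm behind the grasp point. The pads swing forward as they close: fully open they stand 13 mm farther back than shut.
Start: joints at [-1.254, 0.241, 0.005, 1.335, 0, 1.571], TCP at [0.156, -0.475, 0.231] pointing down, gripper open.
Joint ranges: [-2.72, 2.72], [-1.05, 1.87], [-1.09, 1.28], [-1.99, 2.15], [-1.42, 1.44], [-3.14, 3.14]. Speed limits (rad/s): [2.79, 2.79, 3.14, 3.14, 3.14, 3.14].

## Interface

Orientations are given as a unit quaternion [x, y, z, w].
In Python, from workcell import * gives the robot as it stands. The module is installed in compiled form; this text tells all that it offers.
- The arm moves only by the tool arm_command, never from a script. Its arguments are lists of equal length, an entry for each row: "slide": the shift along the tool's x, y, z in cm, a list of three; "spin": the turn about the tool's z in degrees. A call has exactly 5 rows; each row is the pose to reach, as a shift and turn from the pose commanded when the call began, along the tool's axes at that moment; what a row does not reach only later rows make up. A row lasts 1/8 s, in which the tool goes at most 62.5 mm and 10.7 degrees, less where a joint would pass 70% of its speed; a pose out of reach is approached as far as the arm can. A call with a gripper value outside its range is refused whole. "jaw" is the finger opening in cm, from 0 to 8.54, set as the call begins (left out, the last holds). The fingers move at their own pace and stop on an object; the grip force is fixed at half the most. Time passes only in rows, so rows that repeat a pose let the fingers close, or fill a call up. It gives the time, the measured TCP pose, the force, the opening and the grip force at its end, in the units of the state.
- get_obs(): the state, without advancing time (a new reading comes with each control period).
- camera(name): name is "scene" or "top" or "wrist"; returns a dict with "pixels" (420x560x3 uint8, red, green, blue), "range_z" (420x560 float32, m along the optical axis (not along the pixel's ray), 0 where there is no reading), "intrinsics" (3x3 intrinsics, pixels), "rvec" (rotation vector, rad) and "tvec" (3), from world to camera coordinates, as OpenCV has them. Camera axes: x right, y down, z forward; pixel columns grow to the right and rows downward; lengths in m; the calibration is good to about 2 mm. A picture is of the moment at which its call begins.
- job_done(): hands the job in; it is judged then, once.
Trained networks look in a picture, given as the dict that the camera call returned (one of the last four; its "shot" number tells which), for a name from the list of things; names that differ only in an ending like _2 or _b are one class to them, and where a whole thing is asked for, a point or a joint stands for the part that bears it (a point fixed in the world has none). Each returns a list of dicts, best first, with "confidence" (0 to 1); they miss things now and then, are a little off and sometimes report something else, mostly with a low value. They report only what shows in the picture. A call takes as long as a camera call.
- recognise(picture, thing): "centre" ([column, row] in pixels, amid what is visible of it).
- landmark_of(picture, thing): "centre" ([column, row] in pixels: a listed point, or the origin of a listed thing).
The state is a dict: "clock": time; "joint_pos": joint angles; "joint_vel": joint speeds; "tau": joint torques, N m; "eef_pos": TCP position; "tool_rot": TCP orientation; "ft_force": force on the tool from outside, world axes, zero at the start; "ft_torque": the same for the moment, N m; "grip_width": finger opening in m; "grasp_force": force on a finger pad.
Only numpy, scipy, OpenCV 4.12 (cv2) and the standard library are available. Lean on these libraries where they do the work, as an engineer would, in place of code of your own. Each camera call takes 0.05 s, during which the arm holds its last target. There are 200 camera calls.

## Working session

There is one attempt and no reset: what is moved stays moved. The work goes in short steps, Python scripts to look and compute and a tool call to move; the robot and the scene stay as the last step left them, time stands still between calls to the robot, and variables do not carry over. Pictures are saved under pics/ and viewed, at most 14 in all, crops included, and the job is handed in when it is done.

Besides the shell and the picture viewer there is one more tool, called after "Call:" as name(argument=value, ...), one argument or row to a line, values as JSON. arm_command: Moves the arm, as the interface text tells. Its arguments: {"type":"object","properties":{"slide":{"type":"array","items":{"type":"array","items":{"type":"number"}}},"spin":{"type":"array","items":{"type":"number"}},"jaw":{"type":"number"}},"required":["slide","spin"]}

```bash
mkdir -p pics; python3 - <<'E'
from workcell import *
import cv2,numpy as np
o=get_obs()
for k in o: print(k,np.round(o[k],4))
for n in("scene","top"):
    c=camera(n); cv2.imwrite(f"pics/{n}0.png",c["pixels"][:,:,::-1]); np.savez(f"{n}0.npz",**{k:c[k] for k in("pixels","range_z","intrinsics","rvec","tvec")})
    R=cv2.Rodrigues(np.array(c["rvec"]))[0];print(n,-R.T@np.array(c["tvec"]).ravel())
    for t in("vase_mustard","vase_plum","vase_terracotta","vase_green","pad_a","blue_block","clay_dish"):
        print(t,[(np.round(d["centre"]),round(d["confidence"],2)) for d in recognise(c,t)])
try: print(grip_point_offset)
except Exception as e: print(e)
E
```

```text
clock 0.0
joint_pos [-1.254   0.2414  0.0037  1.3352  0.      1.5708]
joint_vel [-0.0002 -0.0013  0.0002 -0.0023  0.0012 -0.0018]
tau [ 3.00000e-04 -3.72321e+01  2.52407e+01  1.70000e-02 -1.00000e-04
 -0.00000e+00]
eef_pos [ 0.1556 -0.4745  0.2304]
tool_rot [ 9.875e-01  1.577e-01 -2.000e-04 -1.000e-03]
ft_force [ 0.3306 -0.4064  0.0532]
ft_torque [-0.0426  0.0174 -0.0311]
grasp_force 0.0
grip_width 0.0854
scene [1.69539783 0.08381161 0.77588907]
vase_mustard [(array([179., 171.]), 0.71)]
vase_plum [(array([406., 182.]), 0.7), (array([234., 236.]), 0.2)]
vase_terracotta [(array([333., 188.]), 0.62)]
vase_green [(array([254., 186.]), 0.86)]
pad_a [(array([308., 233.]), 0.92), (array([232., 234.]), 0.79), (array([346., 233.]), 0.59), (array([269., 237.]), 0.57)]
blue_block [(array([378., 225.]), 0.61)]
clay_dish [(array([288., 188.]), 0.7), (array([344., 232.]), 0.28)]
top [ 0.4195669  -0.00443602  0.98104486]
vase_mustard [(array([426., 270.]), 0.86)]
vase_plum [(array([137., 274.]), 0.89), (array([181., 190.]), 0.49), (array([216., 192.]), 0.16)]
vase_terracotta []
vase_green [(array([325., 265.]), 0.63)]
pad_a [(array([255., 182.]), 0.76), (array([216., 191.]), 0.7), (array([329., 171.]), 0.65), (array([292., 179.]), 0.57)]
blue_block [(array([182., 191.]), 0.9), (array([255., 186.]), 0.61)]
clay_dish [(array([278., 268.]), 0.87)]
0.0187
```

View pics/top0.png

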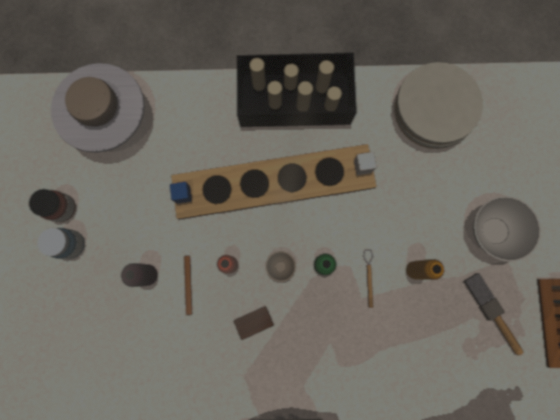

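View pics/scene0.png

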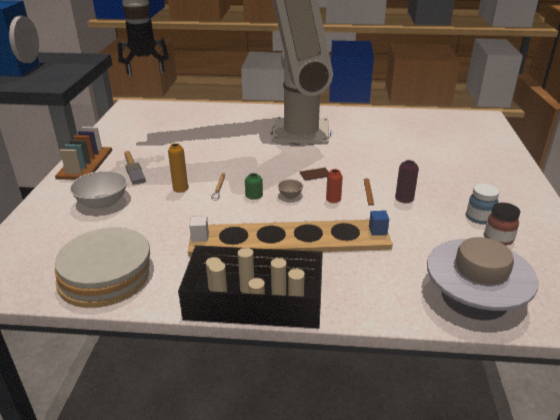

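The top view shows blue at (180,191), pads at (217,189), (255,183), (292,178) and (329,171), and white at (366,162). Below them are plum (139,275), terracotta (227,264), dish (281,266), green (325,264) and mustard (432,269). The scene view agrees: each vase is upright and stands alone.

```bash
cat > h.py <<'E'
import cv2,numpy as np
from scipy.optimize import least_squares
def cloud(c):
    K=np.array(c["intrinsics"]);R=cv2.Rodrigues(np.array(c["rvec"]))[0];t=np.array(c["tvec"]).ravel()
    Z=np.array(c["range_z"]);v,u=np.mgrid[:Z.shape[0],:Z.shape[1]]
    P=np.stack([(u-K[0,2])/K[0,0]*Z,(v-K[1,2])/K[1,1]*Z,Z],-1)
    W=(P-t)@R; W[Z<=0]=np.nan
    return W
def plane(c,uv,z):
    K=np.array(c["intrinsics"]);R=cv2.Rodrigues(np.array(c["rvec"]))[0];t=np.array(c["tvec"]).ravel()
    o=-R.T@t; d=(np.c_[np.atleast_2d(uv),np.ones(len(np.atleast_2d(uv)))]@np.linalg.inv(K).T)@R
    return o+d*((z-o[2])/d[:,2])[:,None]
V={"mustard":(.140,.022,(432,269)),"plum":(.115,.026,(139,275)),"terracotta":(.090,.021,(227,264)),"green":(.065,.025,(325,264)),"dish":(.036,.036,(281,266))}
def fit(P,r,g):
    f=lambda p:np.hypot(P[:,0]-p[0],P[:,1]-p[1])-r
    s=least_squares(f,g,loss="soft_l1",f_scale=.002); return s.x,np.median(abs(f(s.x)))
E
python3 - <<'E'
from h import *
T=dict(np.load("top0.npz"));S=dict(np.load("scene0.npz"))
WT,WS=cloud(T),cloud(S)
PT,PS=WT.reshape(-1,3),WS.reshape(-1,3)
print("table z",np.nanmedian(WT[300:320,200:230,2]),np.nanmedian(WS[205:215,150:180,2]))
for n,(h,r,uv) in V.items():
    g=plane(T,[uv],h*.8)[0,:2]
    for nm,P in(("top",PT),("scene",PS)):
        near=P[np.hypot(*(P[:,:2]-g).T)<.05]
        A=near[(near[:,2]>.01)&(near[:,2]<h-.018)]
        B=near[near[:,2]>h-.006]
        print(n,nm,len(A),*(fit(A,r,g) if len(A)>20 else ()),"rim",len(B),B.mean(0) if len(B) else "", "zmax",near[:,2].max())
# pads
px=T["pixels"].astype(int)
for u,v in((217,189),(255,183),(292,178),(329,171)):
    m=np.zeros(px.shape[:2],np.uint8);m[v-19:v+20,u-19:u+20]=1
    d=((px.max(-1)<60)&(m>0)).astype(np.uint8)
    n,l,s,c=cv2.connectedComponentsWithStats(d);k=1+np.argmax(s[1:,4])
    print("pad",s[k],plane(T,[c[k]],.022)[0])
for nm,(u,v) in(("blue",(180,191)),("white",(366,162))):
    P=WT[v-14:v+15,u-14:u+15].reshape(-1,3);P=P[abs(P[:,2]-.068)<.006];print(nm,len(P),P.mean(0))
E
```

```text
table z -0.0008363723483739989 -0.0002476985812520467
mustard top 321 [ 0.42616728 -0.32331007] 0.00029316435560752113 rim 170 [ 0.42609804 -0.32176583  0.13867594] zmax 0.1437508323269036
mustard scene 561 [ 0.42508211 -0.32464246] 0.0014531310691209345 rim 60 [ 0.43067483 -0.32272194  0.13845373] zmax 0.1429742459761069
plum top 271 [0.42553663 0.31495824] 0.0002717168781103639 rim 203 [0.4251756  0.31317657 0.1131332 ] zmax 0.11734208228091104
plum scene 541 [0.42502859 0.31277262] 0.0013832585702496826 rim 81 [0.43061118 0.31096107 0.11286908] zmax 0.11657433203787086
terracotta top 52 [0.44652856 0.11715084] 0.00017109519997043215 rim 145 [0.44627108 0.11613082 0.08907959] zmax 0.09307698893183143
terracotta scene 296 [0.44562087 0.11486224] 0.0011922422894910644 rim 63 [0.44998776 0.11429419 0.08855133] zmax 0.09292714391403116
green top 25 [ 0.44251154 -0.10728911] 0.00012419860456067827 rim 168 [ 0.4428269  -0.10645902  0.06333207] zmax 0.06829853509526668
green scene 203 [ 0.44131829 -0.10887852] 0.0012508131619134617 rim 67 [ 0.44662394 -0.10809405  0.06327769] zmax 0.06869791493622722
dish top 173 [0.45214631 0.00837917] 0.0072083973375958385 rim 202 [ 0.44021839 -0.00542755  0.03408738] zmax 0.039336342381574525
dish scene 76 [0.45013974 0.0049475 ] 0.005946265756787682 rim 124 [ 0.43656785 -0.0070502   0.03358161] zmax 0.03907682606731463
pad [203 176  28  27 599] [0.62605145 0.14450014 0.022     ]
pad [241 170  27  27 590] [0.63913335 0.05391617 0.022     ]
pad [279 165  27  26 550] [ 0.65188857 -0.03784383  0.022     ]
pad [316 158  27  27 588] [ 0.66486303 -0.12784095  0.022     ]
blue 299 [0.61436401 0.22632782 0.06692095]
white 292 [ 0.67623951 -0.2077231   0.0667596 ]
```

Every measurement passes its checks: the rim heights are right, the pads are about 92 mm apart, and the block midpoint matches the row centre.

The plan is to spin the tool so its y points along world +x. A slide of (x, y, z) then means world (y, x, −z).

Call:
arm_command(
  slide=[
    [6, -1.2, 0],
    [12, -2.4, 0],
    [18, -3.6, 0],
    [24, -4.8, 0],
    [30.4, -5.9, 0],
  ],
  spin=[-10, -20, -30, -40, -50],
)

```text
clock: 1.42
eef_pos: [0.4257, -0.3244, 0.2316]
tool_rot: [0.827, 0.563, 0.0, 0.0]
ft_force: [0.8, -0.8, 0.1]
grip_width: 0.0851
grasp_force: 0.0
```

```bash
cat >> h.py <<'E'
def st():
    from workcell import get_obs
    from scipy.spatial.transform import Rotation as Ro
    o=get_obs();R=Ro.from_quat(o["tool_rot"]).as_matrix()
    print(round(float(o["clock"]),2),np.round(o["eef_pos"],4),"yaw_y",np.degrees(np.arctan2(R[1,1],R[0,1])).round(2),"z",R[:,2].round(3),"F",np.round(o["ft_force"],1),"w",o["grip_width"],"g",o["grasp_force"],"q",np.round(o["joint_pos"],2))
E
python3 -c "from h import *;st()"
```

```text
1.43 [ 0.4257 -0.3244  0.2316] yaw_y -21.53 z [ 0.    -0.001 -1.   ] F [ 0.8 -0.8  0.1] w 0.08513255542717527 g 0.0 q [-0.65  0.31  0.1   1.36 -0.    1.3 ]
```

Call:
arm_command(
  slide=[
    [0, 0, 2],
    [0, 0, 4],
    [0.1, 0, 7],
    [0.1, 0, 11],
    [0.1, 0, 15],
  ],
  spin=[-8, -16, -21.6, -21.6, -21.6],
  jaw=7,
)

```text
clock: 2.05
eef_pos: [0.4248, -0.3247, 0.0805]
tool_rot: [0.709, 0.706, 0.0, 0.001]
ft_force: [0.5, 0.2, 0.0]
grip_width: 0.0701
grasp_force: 0.0
```

```bash
python3 -c "
from h import *;st()
from workcell import *
c=camera('wrist');cv2.imwrite('pics/w1.png',c['pixels'][:,:,::-1])"
```

```text
2.05 [ 0.4248 -0.3247  0.0805] yaw_y -0.24 z [ 0.001 -0.001 -1.   ] F [0.5 0.2 0. ] w 0.07007616538951292 g 0.0 q [-0.65  0.42 -0.15  1.   -0.    0.92]
```

View pics/w1.png

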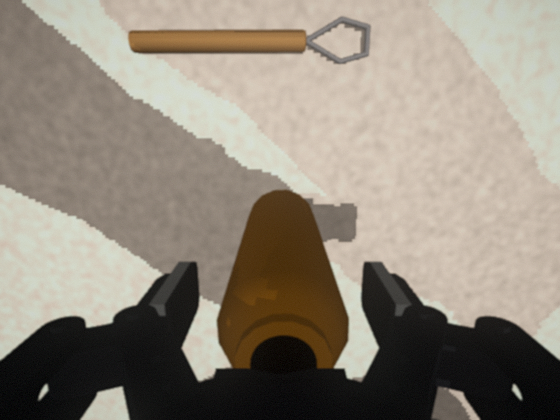

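The vase at (283,330) sits centred between the fingers, which are at about (190,300) and (375,300). I'll close the gripper.

Call:
arm_command(
  slide=[
    [0, 0, 0],
    [0, 0, 0],
    [0, 0, 0],
    [0, 0, 0],
    [0, 0, 0],
  ],
  spin=[0, 0, 0, 0, 0],
  jaw=3,
)

```text
clock: 2.72
eef_pos: [0.4252, -0.3252, 0.0826]
tool_rot: [0.709, 0.706, 0.0, 0.001]
ft_force: [-0.3, -0.0, 4.1]
grip_width: 0.0425
grasp_force: 61.7
```

Call:
arm_command(
  slide=[
    [0, 0, -1.5],
    [0, 0, -4],
    [0, 0, -7],
    [0, 0, -10],
    [0, 0, -12],
  ],
  spin=[0, 0, 0, 0, 0],
)

```text
clock: 3.35
eef_pos: [0.4246, -0.3247, 0.2034]
tool_rot: [0.709, 0.706, 0.0, 0.001]
ft_force: [0.1, -0.1, -2.0]
grip_width: 0.0429
grasp_force: 61.4
```

Call:
arm_command(
  slide=[
    [2, 1, 0],
    [5, 2.5, 0],
    [9, 4.5, 0],
    [13, 6.5, 0],
    [17, 8.5, 0],
  ],
  spin=[0, 0, 0, 0, 0],
)

```text
clock: 3.98
eef_pos: [0.5104, -0.1536, 0.2018]
tool_rot: [0.709, 0.705, -0.0, -0.0]
ft_force: [0.6, -0.2, -2.4]
grip_width: 0.0427
grasp_force: 61.5
```

Call:
arm_command(
  slide=[
    [4, 2, 0],
    [8, 4, 0],
    [12, 6, 0],
    [16, 7.5, 0],
    [20, 9, 0],
  ],
  spin=[0, 0, 0, 0, 0],
)

```text
clock: 4.6
eef_pos: [0.6011, 0.046, 0.2015]
tool_rot: [0.709, 0.706, -0.0, -0.0]
ft_force: [0.3, -0.3, -3.2]
grip_width: 0.0427
grasp_force: 61.5
```

Call:
arm_command(
  slide=[
    [3.5, 1, 0],
    [6, 2, 0],
    [8, 2.4, 0],
    [10, 2.5, 0],
    [10, 2.5, 0],
  ],
  spin=[0, 0, 0, 0, 0],
)

```text
clock: 5.22
eef_pos: [0.6261, 0.1459, 0.2012]
tool_rot: [0.708, 0.706, -0.0, -0.0]
ft_force: [1.2, 0.5, -2.5]
grip_width: 0.0428
grasp_force: 61.5
```

```bash
cat >> h.py <<'E'
def held(n,dz):
    from workcell import camera
    h,r,_=V[n]; o=st(); out=[]
    from workcell import get_obs
    g=np.array(get_obs()["eef_pos"])[:2]
    for nm in("top","scene"):
        c=camera(nm);P=cloud(c).reshape(-1,3)
        near=P[np.hypot(*(P[:,:2]-g).T)<r+.006]
        A=near[(near[:,2]>dz+.008)&(near[:,2]<dz+h*.5)]
        print(nm,len(A),*(fit(A,r,g) if len(A)>15 else ()),"zmin/max",near[:,2].min() if len(near) else "")
E
python3 -c "from h import *;held('mustard',.12)"
```

```text
5.22 [0.6261 0.1459 0.2012] yaw_y -0.14 z [-0.001  0.    -1.   ] F [ 1.2  0.5 -2.5] w 0.04277774994665015 g 61.48016765713692 q [0.23 0.54 0.38 1.41 0.   1.8 ]
top 133 [0.62662665 0.14822253] 0.00022358094783370835 zmin/max 0.016919642116087177
scene 439 [0.62549398 0.14499137] 0.0009164290202621182 zmin/max -0.756523039363169
```

Call:
arm_command(
  slide=[
    [-0.1, 0, 2.5],
    [-0.1, 0, 5],
    [-0.1, 0, 7.5],
    [-0.1, 0, 9],
    [-0.1, 0, 9.4],
  ],
  spin=[0, 0, 0, 0, 0],
)

```text
clock: 5.95
eef_pos: [0.6259, 0.1427, 0.1064]
tool_rot: [0.709, 0.705, -0.001, -0.0]
ft_force: [-0.4, -0.3, -3.6]
grip_width: 0.0424
grasp_force: 61.5
```

Call:
arm_command(
  slide=[
    [0, 0, 0.1],
    [0, 0, 0.2],
    [0, 0, 0.3],
    [0, 0, 0.4],
    [0, 0, 0.4],
  ],
  spin=[0, 0, 0, 0, 0],
)

```text
clock: 6.58
eef_pos: [0.627, 0.1438, 0.1046]
tool_rot: [0.709, 0.706, 0.001, 0.0]
ft_force: [-1.5, -0.4, 5.1]
grip_width: 0.0427
grasp_force: 62.1
```

The force changed from −3.6 to +5.1 N, so the foot is on the pad. I'll release and retract.

Call:
arm_command(
  slide=[
    [0, 0, 0],
    [0, 0, 0],
    [0, 0, 0],
    [0, 0, 0],
    [0, 0, 0],
  ],
  spin=[0, 0, 0, 0, 0],
  jaw=7.4,
)

```text
clock: 7.2
eef_pos: [0.6265, 0.1436, 0.1032]
tool_rot: [0.709, 0.706, -0.0, -0.0]
ft_force: [-0.7, 0.9, -0.4]
grip_width: 0.0743
grasp_force: 0.0
```

Call:
arm_command(
  slide=[
    [0, 0, -2],
    [0, 0, -4],
    [0, 0, -7],
    [0, 0, -10],
    [0, 0, -14],
  ],
  spin=[0, 0, 0, 0, 0],
)

```text
clock: 7.82
eef_pos: [0.6259, 0.1434, 0.2434]
tool_rot: [0.709, 0.706, -0.001, -0.001]
ft_force: [0.0, 0.2, 0.8]
grip_width: 0.0742
grasp_force: 0.0
```

```bash
python3 -c "from h import *;held('mustard',.022)"
```

```text
7.83 [0.6259 0.1434 0.2434] yaw_y -0.25 z [-0.002 -0.    -1.   ] F [0.  0.2 0.8] w 0.07422165720545686 g 0.0 q [ 0.23  0.54  0.47  1.51 -0.    1.8 ]
top 119 [0.627909   0.14644002] 0.00020849349320328434 zmin/max 0.016578860811954196
scene 378 [0.62671422 0.14404503] 0.0009811968390516165 zmin/max -0.7575924146604157
```

Mustard is placed about 1 mm from centre. Plum is next.

Call:
arm_command(
  slide=[
    [3.5, -4, 0],
    [7, -8, 0],
    [10.5, -12, 0],
    [14, -16, 0],
    [17, -20.1, 0],
  ],
  spin=[0, 0, 0, 0, 0],
  jaw=8,
)

```text
clock: 8.55
eef_pos: [0.4247, 0.3154, 0.2428]
tool_rot: [0.709, 0.706, -0.0, -0.0]
ft_force: [-0.2, 1.0, 0.2]
grip_width: 0.0798
grasp_force: 0.0
```

Call:
arm_command(
  slide=[
    [0, 0, 3],
    [0, 0, 8],
    [0, 0, 13],
    [0, 0, 17],
    [0, 0, 18.3],
  ],
  spin=[0, 0, 0, 0, 0],
)

```text
clock: 9.18
eef_pos: [0.4241, 0.3129, 0.0574]
tool_rot: [0.709, 0.706, -0.003, -0.0]
ft_force: [0.3, 0.8, 0.1]
grip_width: 0.0799
grasp_force: 0.0
```

```bash
python3 -c "from h import *;held('plum',0)"
```

```text
9.18 [0.4241 0.3129 0.0574] yaw_y -0.25 z [-0.005 -0.004 -1.   ] F [0.3 0.8 0.1] w 0.07992116959581147 g 0.0 q [ 0.64  0.44 -0.2   0.94 -0.    2.21]
top 140 [0.42559488 0.31483795] 0.0003142743313387774 zmin/max -0.005157549304304822
scene 291 [0.42473966 0.31282579] 0.0012939115778910493 zmin/max -0.7624353098442314
```

Call:
arm_command(
  slide=[
    [0, 0, 0],
    [0, 0, 0],
    [0, 0, 0],
    [0, 0, 0],
    [0, 0, 0],
  ],
  spin=[0, 0, 0, 0, 0],
  jaw=3.8,
)

```text
clock: 9.9
eef_pos: [0.4273, 0.3154, 0.0625]
tool_rot: [0.709, 0.706, 0.002, 0.0]
ft_force: [-1.8, 0.1, 6.1]
grip_width: 0.0506
grasp_force: 62.2
```

Call:
arm_command(
  slide=[
    [0, 0, -1.5],
    [0, 0, -4],
    [0, 0, -7],
    [0, 0, -10],
    [0, 0, -12],
  ],
  spin=[0, 0, 0, 0, 0],
)

```text
clock: 10.52
eef_pos: [0.4267, 0.3146, 0.1826]
tool_rot: [0.709, 0.706, 0.001, 0.0]
ft_force: [0.7, 0.3, -4.3]
grip_width: 0.0504
grasp_force: 63.3
```

Call:
arm_command(
  slide=[
    [-3, 0, 0],
    [-7, 0, 0],
    [-11.5, 0, 0],
    [-16, 0, 0],
    [-20, 0, 0],
  ],
  spin=[0, 0, 0, 0, 0],
)

```text
clock: 11.15
eef_pos: [0.4251, 0.1128, 0.181]
tool_rot: [0.709, 0.705, 0.0, 0.0]
ft_force: [0.4, -0.8, -3.1]
grip_width: 0.0503
grasp_force: 63.2
```

Call:
arm_command(
  slide=[
    [-3, 1, 0],
    [-5, 4, 0],
    [-6, 8, 0],
    [-6.1, 12, 0],
    [-6.1, 16, 0],
  ],
  spin=[0, 0, 0, 0, 0],
)

```text
clock: 11.78
eef_pos: [0.5862, 0.0522, 0.181]
tool_rot: [0.709, 0.705, 0.0, 0.0]
ft_force: [0.3, -0.6, -3.6]
grip_width: 0.0506
grasp_force: 63.4
```

Call:
arm_command(
  slide=[
    [0, 2.5, 0],
    [0, 4.5, 0],
    [0, 5.3, 0],
    [0, 5.3, 0],
    [0, 5.3, 0],
  ],
  spin=[0, 0, 0, 0, 0],
)

```text
clock: 12.4
eef_pos: [0.6372, 0.0525, 0.1804]
tool_rot: [0.709, 0.706, -0.0, -0.0]
ft_force: [-0.3, 0.6, -3.4]
grip_width: 0.0507
grasp_force: 63.6
```

```bash
python3 -c "from h import *;held('plum',.12)"
```

```text
12.4 [0.6372 0.0525 0.1804] yaw_y -0.24 z [-0.001 -0.    -1.   ] F [-0.3  0.6 -3.4] w 0.05068276581863606 g 63.63154895952903 q [0.08 0.55 0.33 1.35 0.   1.66]
top 0 zmin/max 0.6022284865857175
scene 394 [0.63560032 0.04968917] 0.0010192982099292668 zmin/max -0.7567547140945243
```

Call:
arm_command(
  slide=[
    [0.1, 0.1, 2.5],
    [0.2, 0.2, 5],
    [0.2, 0.2, 7.5],
    [0.2, 0.2, 9],
    [0.2, 0.2, 9.3],
  ],
  spin=[0, 0, 0, 0, 0],
)

```text
clock: 13.12
eef_pos: [0.6392, 0.0544, 0.0864]
tool_rot: [0.709, 0.706, -0.001, -0.001]
ft_force: [0.4, -0.2, -3.5]
grip_width: 0.0502
grasp_force: 63.6
```

Call:
arm_command(
  slide=[
    [0, 0, 0.1],
    [0, 0, 0.2],
    [0, 0, 0.3],
    [0, 0, 0.4],
    [0, 0, 0.4],
  ],
  spin=[0, 0, 0, 0, 0],
)

```text
clock: 13.75
eef_pos: [0.6406, 0.0545, 0.0846]
tool_rot: [0.709, 0.706, 0.001, 0.001]
ft_force: [-1.9, -0.4, 3.1]
grip_width: 0.0505
grasp_force: 64.0
```

Contact with the pad. I'll release.

Call:
arm_command(
  slide=[
    [0, 0, 0],
    [0, 0, 0],
    [0, 0, 0],
    [0, 0, 0],
    [0, 0, 0],
  ],
  spin=[0, 0, 0, 0, 0],
  jaw=8,
)

```text
clock: 14.38
eef_pos: [0.6401, 0.0545, 0.0832]
tool_rot: [0.709, 0.706, -0.0, -0.0]
ft_force: [0.3, 0.7, -0.4]
grip_width: 0.0797
grasp_force: 0.0
```

Call:
arm_command(
  slide=[
    [0, 0, -2],
    [0, 0, -4],
    [0, 0, -7],
    [0, 0, -10],
    [0, 0, -14],
  ],
  spin=[0, 0, 0, 0, 0],
)

```text
clock: 15.0
eef_pos: [0.6395, 0.0544, 0.2234]
tool_rot: [0.709, 0.706, -0.001, -0.001]
ft_force: [0.1, 0.6, -0.3]
grip_width: 0.0797
grasp_force: 0.0
```

```bash
python3 -c "from h import *;held('plum',.022)"
```

```text
15.0 [0.6395 0.0544 0.2234] yaw_y -0.25 z [-0.002 -0.    -1.   ] F [ 0.1  0.6 -0.3] w 0.07970875448898442 g 0.0 q [ 0.08  0.54  0.43  1.46 -0.    1.66]
top 0 zmin/max 0.6476109724098303
scene 352 [0.638393   0.05172508] 0.0010771228890382872 zmin/max -0.7549854352697668
```

Call:
arm_command(
  slide=[
    [1, -4, 0],
    [2, -8, 0],
    [4, -12, 0],
    [5, -16, 0],
    [6.1, -19.3, 0],
  ],
  spin=[0, 0, 0, 0, 0],
)

```text
clock: 15.72
eef_pos: [0.4455, 0.1165, 0.2228]
tool_rot: [0.709, 0.706, -0.0, -0.0]
ft_force: [0.1, 0.4, 0.3]
grip_width: 0.0801
grasp_force: 0.0
```

Call:
arm_command(
  slide=[
    [0, 0, 3],
    [0, 0, 8],
    [0, 0, 13],
    [0, 0, 17],
    [0, 0, 18.7],
  ],
  spin=[0, 0, 0, 0, 0],
)

```text
clock: 16.35
eef_pos: [0.4449, 0.1157, 0.0335]
tool_rot: [0.709, 0.706, -0.002, -0.001]
ft_force: [0.3, 0.6, 0.8]
grip_width: 0.0799
grasp_force: 0.0
```

```bash
python3 -c "from h import *;held('terracotta',0)"
```

```text
16.35 [0.4449 0.1157 0.0335] yaw_y -0.25 z [-0.005 -0.001 -1.   ] F [0.3 0.6 0.8] w 0.07990646448055845 g 0.0 q [ 0.25  0.36 -0.4   0.81 -0.    1.83]
top 0 zmin/max -0.005354638821119421
scene 104 [0.44567175 0.11541361] 0.001150434458357625 zmin/max -0.7623930511703501
```

Call:
arm_command(
  slide=[
    [0, 0, 0],
    [0, 0, 0],
    [0, 0, 0],
    [0, 0, 0],
    [0, 0, 0],
  ],
  spin=[0, 0, 0, 0, 0],
  jaw=2.8,
)

```text
clock: 17.08
eef_pos: [0.4483, 0.1166, 0.0376]
tool_rot: [0.709, 0.706, 0.001, 0.001]
ft_force: [-1.6, -0.3, 6.3]
grip_width: 0.0406
grasp_force: 60.2
```

Call:
arm_command(
  slide=[
    [0, 0, -1.5],
    [0, 0, -4],
    [0, 0, -7],
    [0, 0, -10],
    [0, 0, -12],
  ],
  spin=[0, 0, 0, 0, 0],
)

```text
clock: 17.7
eef_pos: [0.4478, 0.1164, 0.1578]
tool_rot: [0.709, 0.706, 0.001, 0.0]
ft_force: [0.7, 0.0, -1.5]
grip_width: 0.0407
grasp_force: 60.8
```

Call:
arm_command(
  slide=[
    [-3, 0, 0],
    [-7, 0.5, 0],
    [-11, 1.5, 0],
    [-14, 3.5, 0],
    [-15.3, 6.5, 0],
  ],
  spin=[0, 0, 0, 0, 0],
)

```text
clock: 18.32
eef_pos: [0.5115, -0.0387, 0.1564]
tool_rot: [0.709, 0.705, -0.0, -0.0]
ft_force: [0.3, 0.2, -1.8]
grip_width: 0.0406
grasp_force: 60.9
```

Call:
arm_command(
  slide=[
    [0, 4, 0],
    [0, 8, 0],
    [0, 11.5, 0],
    [0, 13.5, 0],
    [0, 14.1, 0],
  ],
  spin=[0, 0, 0, 0, 0],
)

```text
clock: 18.95
eef_pos: [0.6532, -0.0375, 0.1553]
tool_rot: [0.709, 0.706, -0.0, -0.0]
ft_force: [-1.0, -0.2, -1.0]
grip_width: 0.0407
grasp_force: 61.1
```

```bash
python3 -c "from h import *;held('terracotta',.12)"
```

```text
18.95 [ 0.6532 -0.0375  0.1553] yaw_y -0.24 z [-0.001  0.    -1.   ] F [-1.  -0.2 -1. ] w 0.0406699388759716 g 61.06279806124576 q [-0.06  0.59  0.33  1.32 -0.    1.52]
top 0 zmin/max 0.5904921155747008
scene 209 [ 0.65237879 -0.03935534] 0.0009681286259285091 zmin/max -0.7470796935764805
```

Call:
arm_command(
  slide=[
    [0.1, 0, 2.5],
    [0.1, 0, 5],
    [0.1, 0, 7.5],
    [0.1, 0, 9],
    [0.1, 0, 9.3],
  ],
  spin=[0, 0, 0, 0, 0],
)

```text
clock: 19.68
eef_pos: [0.6514, -0.0365, 0.0624]
tool_rot: [0.709, 0.706, -0.001, -0.001]
ft_force: [-0.0, -0.4, -0.7]
grip_width: 0.0408
grasp_force: 61.1
```

Call:
arm_command(
  slide=[
    [0, 0, 0.1],
    [0, 0, 0.2],
    [0, 0, 0.3],
    [0, 0, 0.4],
    [0, 0, 0.4],
  ],
  spin=[0, 0, 0, 0, 0],
)

```text
clock: 20.3
eef_pos: [0.653, -0.0366, 0.0598]
tool_rot: [0.709, 0.706, 0.0, 0.0]
ft_force: [-0.2, -0.6, -0.4]
grip_width: 0.0411
grasp_force: 61.2
```

Call:
arm_command(
  slide=[
    [0, 0, 0.05],
    [0, 0, 0.1],
    [0, 0, 0.1],
    [0, 0, 0.1],
    [0, 0, 0.1],
  ],
  spin=[0, 0, 0, 0, 0],
)

```text
clock: 20.92
eef_pos: [0.653, -0.0366, 0.0597]
tool_rot: [0.709, 0.706, 0.0, 0.0]
ft_force: [-3.3, -0.5, 6.2]
grip_width: 0.0406
grasp_force: 61.7
```

Call:
arm_command(
  slide=[
    [0, 0, 0],
    [0, 0, 0],
    [0, 0, 0],
    [0, 0, 0],
    [0, 0, 0],
  ],
  spin=[0, 0, 0, 0, 0],
  jaw=8,
)

```text
clock: 21.55
eef_pos: [0.6527, -0.0366, 0.0582]
tool_rot: [0.709, 0.706, -0.0, -0.0]
ft_force: [0.2, 0.3, 0.3]
grip_width: 0.0799
grasp_force: 0.0
```

Call:
arm_command(
  slide=[
    [0, 0, -2],
    [0, 0, -4],
    [0, 0, -7],
    [0, 0, -10],
    [0, 0, -14],
  ],
  spin=[0, 0, 0, 0, 0],
)

```text
clock: 22.18
eef_pos: [0.652, -0.0365, 0.1983]
tool_rot: [0.709, 0.706, -0.001, -0.001]
ft_force: [0.0, -0.4, -0.8]
grip_width: 0.0798
grasp_force: 0.0
```

```bash
python3 -c "from h import *;held('terracotta',.022)"
```

```text
22.18 [ 0.652  -0.0365  0.1983] yaw_y -0.25 z [-0.002  0.    -1.   ] F [ 0.  -0.4 -0.8] w 0.07982864685796413 g 0.0 q [-0.06  0.57  0.41  1.42  0.    1.52]
top 0 zmin/max 0.6364881513643144
scene 216 [ 0.65129234 -0.03800162] 0.0011083913331560533 zmin/max -0.7489524728044684
```

Call:
arm_command(
  slide=[
    [-1, -4, 0],
    [-2, -8, 0],
    [-4, -13, 0],
    [-6, -17, 0],
    [-7.1, -21, 0],
  ],
  spin=[0, 0, 0, 0, 0],
)

```text
clock: 22.9
eef_pos: [0.4407, -0.1073, 0.1979]
tool_rot: [0.709, 0.705, -0.0, -0.0]
ft_force: [0.7, -0.2, 0.7]
grip_width: 0.0798
grasp_force: 0.0
```

Call:
arm_command(
  slide=[
    [0, 0, 3],
    [0, 0, 8],
    [0, 0, 13],
    [0, 0, 17],
    [0, 0, 18.5],
  ],
  spin=[0, 0, 0, 0, 0],
)

```text
clock: 23.52
eef_pos: [0.4398, -0.106, 0.0105]
tool_rot: [0.709, 0.706, -0.001, -0.002]
ft_force: [-0.3, 0.3, 1.0]
grip_width: 0.0801
grasp_force: 0.0
```

```bash
python3 -c "from h import *;held('green',0)"
```

```text
23.52 [ 0.4398 -0.106   0.0105] yaw_y -0.25 z [-0.005  0.001 -1.   ] F [-0.3  0.3  1. ] w 0.080064311393733 g 0.0 q [-0.24  0.38 -0.45  0.75 -0.    1.34]
top 0 zmin/max -0.005677063761373197
scene 67 [ 0.44136514 -0.10890122] 0.0007335254356043604 zmin/max -0.7615665937782675
```

Call:
arm_command(
  slide=[
    [0, 0, 0],
    [0, 0, 0],
    [0, 0, 0],
    [0, 0, 0],
    [0, 0, 0],
  ],
  spin=[0, 0, 0, 0, 0],
  jaw=3.6,
)

```text
clock: 24.25
eef_pos: [0.4436, -0.107, 0.0147]
tool_rot: [0.709, 0.706, 0.001, 0.001]
ft_force: [-1.1, -0.6, 5.7]
grip_width: 0.0487
grasp_force: 62.6
```

Call:
arm_command(
  slide=[
    [0, 0, -1.5],
    [0, 0, -4],
    [0, 0, -7],
    [0, 0, -10],
    [0, 0, -12],
  ],
  spin=[0, 0, 0, 0, 0],
)

```text
clock: 24.88
eef_pos: [0.4427, -0.1067, 0.1348]
tool_rot: [0.709, 0.706, 0.0, 0.001]
ft_force: [0.4, -1.1, -3.1]
grip_width: 0.0487
grasp_force: 62.5
```

Call:
arm_command(
  slide=[
    [-1, 2, 0],
    [-2, 6, 0],
    [-2, 10.5, 0],
    [-2, 15, 0],
    [-2, 18.5, 0],
  ],
  spin=[0, 0, 0, 0, 0],
)

```text
clock: 25.5
eef_pos: [0.6287, -0.1273, 0.1328]
tool_rot: [0.709, 0.706, -0.0, -0.0]
ft_force: [-0.3, -0.5, -1.5]
grip_width: 0.0484
grasp_force: 62.6
```

Call:
arm_command(
  slide=[
    [0, 2.2, 0],
    [0, 3.4, 0],
    [0, 3.7, 0],
    [0, 3.7, 0],
    [0, 3.7, 0],
  ],
  spin=[0, 0, 0, 0, 0],
)

```text
clock: 26.12
eef_pos: [0.6636, -0.1276, 0.1333]
tool_rot: [0.709, 0.706, -0.0, -0.0]
ft_force: [-0.2, 0.5, -1.6]
grip_width: 0.0486
grasp_force: 62.6
```

```bash
python3 -c "from h import *;held('green',.12)"
```

```text
26.12 [ 0.6636 -0.1276  0.1333] yaw_y -0.26 z [-0.001  0.    -1.   ] F [-0.2  0.5 -1.6] w 0.04860323625460586 g 62.58208408020437 q [-0.19  0.65  0.38  1.3  -0.    1.39]
top 0 zmin/max 0.01853371896437199
scene 125 [ 0.66327918 -0.12948632] 0.000898895753688983 zmin/max -0.7486085645827005
```

Call:
arm_command(
  slide=[
    [0, 0.1, 2.5],
    [0, 0.1, 5],
    [0, 0.1, 7.5],
    [0, 0.1, 9],
    [0, 0.1, 9.3],
  ],
  spin=[0, 0, 0, 0, 0],
)

```text
clock: 26.85
eef_pos: [0.6644, -0.1275, 0.0393]
tool_rot: [0.709, 0.706, -0.001, -0.001]
ft_force: [0.1, -0.5, -1.9]
grip_width: 0.0488
grasp_force: 62.6
```

Call:
arm_command(
  slide=[
    [0, 0, 0.1],
    [0, 0, 0.2],
    [0, 0, 0.3],
    [0, 0, 0.4],
    [0, 0, 0.4],
  ],
  spin=[0, 0, 0, 0, 0],
)

```text
clock: 27.48
eef_pos: [0.6656, -0.1277, 0.0368]
tool_rot: [0.709, 0.706, 0.0, 0.0]
ft_force: [-0.1, 0.7, 0.3]
grip_width: 0.0486
grasp_force: 62.8
```

Contact with the pad: z rose .0221 from the grasp, and the load is off the wrist. I'll release and retract.

Call:
arm_command(
  slide=[
    [0, 0, 0],
    [0, 0, 0],
    [0, 0, 0],
    [0, 0, 0],
    [0, 0, 0],
  ],
  spin=[0, 0, 0, 0, 0],
  jaw=8,
)

```text
clock: 28.1
eef_pos: [0.6654, -0.1276, 0.0363]
tool_rot: [0.709, 0.706, 0.0, 0.0]
ft_force: [-0.0, -0.8, -1.0]
grip_width: 0.0798
grasp_force: 0.0
```

Call:
arm_command(
  slide=[
    [0, 0, -2],
    [0, 0, -4],
    [0, 0, -7],
    [0, 0, -10],
    [0, 0, -14],
  ],
  spin=[0, 0, 0, 0, 0],
)

```text
clock: 28.72
eef_pos: [0.6646, -0.1275, 0.1763]
tool_rot: [0.709, 0.706, -0.001, -0.001]
ft_force: [0.2, -0.4, -0.6]
grip_width: 0.0802
grasp_force: 0.0
```

Call:
arm_command(
  slide=[
    [0, -4, -2],
    [0, -9, -4],
    [0, -14, -4],
    [0, -19, -4],
    [0, -24, -4],
  ],
  spin=[0, 0, 0, 0, 0],
)

```text
clock: 29.35
eef_pos: [0.4237, -0.1265, 0.2165]
tool_rot: [0.709, 0.706, 0.0, 0.0]
ft_force: [-0.0, -0.5, 0.3]
grip_width: 0.0796
grasp_force: 0.0
```

```bash
python3 - <<'E'
from h import *
from workcell import *
st()
G={"mustard":(.626,.1451),"plum":(.639,.054),"terracotta":(.652,-.037),"green":(.665,-.1281)}
for nm in("top","scene"):
    c=camera(nm);cv2.imwrite(f"pics/{nm}9.png",c["pixels"][:,:,::-1]);P=cloud(c).reshape(-1,3)
    for n,g in G.items():
        h,r,_=V[n];near=P[np.hypot(*(P[:,:2]-g).T)<.045]
        A=near[(near[:,2]>.032)&(near[:,2]<.022+h-.018)];B=near[near[:,2]>.022+h-.006]
        print(nm,n,*((fit(A,r,g)[0]-g)*1e3 if len(A)>15 else ()),"rim",(B.mean(0)[:2]-g)*1e3 if len(B) else "",near[:,2].max())
E
```

```text
29.35 [ 0.4237 -0.1265  0.2165] yaw_y -0.24 z [ 0.001 -0.    -1.   ] F [-0.  -0.5  0.3] w 0.07956469333488975 g 0.0 q [-0.29  0.13 -0.17  1.27 -0.    1.29]
top mustard 1.9541874557809091 1.246519139603719 rim [ 0.47510502 -0.3268427 ] 0.16518029236518247
top plum 0.5754684522160103 -0.1775207179195784 rim [-0.80567755 -0.3586782 ] 0.14099163557185296
top terracotta 0.7127841081581154 0.640476091209527 rim [-0.5097843   0.87320751] 0.11440589339593049
top green 1.0710017599449007 0.3017679989088806 rim [-0.10164325  0.86814487] 0.0915115091822523
scene mustard 0.8734588874564908 -0.962484902703592 rim [ 5.46361744 -0.73610725] 0.16492910495046345
scene plum -0.5131640138961169 -2.3564958156650357 rim [ 4.43505346 -1.71270376] 0.13936590409402214
scene terracotta -0.6059397173496794 -1.2023905052139863 rim [ 4.36115611 -0.81570298] 0.11478390772227295
scene green -0.2696111894621156 -1.9512450622841404 rim [ 5.47073647 -0.23134244] 0.09028918332869483
```

View pics/scene9.png

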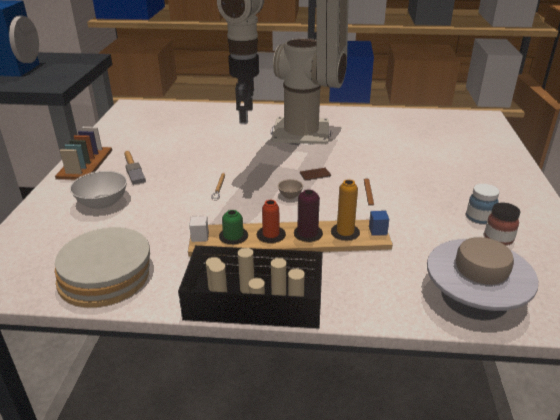

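All four vases stand upright and centred on their pads, within about 2.5 mm, at green (232,226), terracotta (270,221), plum (308,215) and mustard (347,210). Blue is next to mustard, and the dish at (290,189) hasn't moved.

```bash
python3 -c "
from workcell import *
print(job_done())"
```

```text
the job is handed in; nothing more can be done
None
```

I handed the job in: mustard, plum, terracotta and green stand upright from the blue block to the white block, each within about 2.5 mm of its pad's centre, the clay dish looked unmoved in the final picture, and the result of the judging was not shown.

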